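# Draw the lint scraper slantwise out of the lint box

### The job

The long wooden lint scraper is lying inside the white lint box and is longer than the opening in the box's top. Grip it by the black sleeve at its middle, tip one end up through the opening, draw it out slantwise without forcing it against the box, then hold it level and still a hand's breadth (100 mm) or more above the box. Finish while holding it in the gripper there, and leave everything else as it is.

Things in the scene. Friction and masses are not known exactly. Their poses are not given: they have to be found in the camera images.
- scraper: Wooden scraper, 0.15 kg, 340 mm long in x: bar 20 mm wide (y), 18 high (z) from x -170 to +110; flat blade 44 wide, 8 thick (z 0 to 8) on to x +170. Black rubber sleeve 24 wide, 18 high at x -35 to +35, the balance point. Origin: underside, mid-sleeve; z up. Starts flat on the box's ribs, along the box's x within 0.1 rad, blade to the far (+x) end, mid to mid within 20 mm.
- blade_end (a point): Middle of the scraper's blade end edge (scraper x = +170, z = 4 mm).
- handle_end (a point): Middle of the scraper's plain handle end (scraper x = -170, z = 9 mm).
- lint_box: White steel box fixed to the counter, outside 480 (x) x 240 (y) x 90 mm high, all sheets 5 mm: inside 470 x 230, floor at 5, underside of top at 85. Its top has only a central opening 240 (x) x 190 (y): a closed deck 120 long at each x end, a 25 mm strip at each side. Origin: centre of underside, on the counter; z up, x along its length, away from the robot (yaw within 0.35 rad).
- port (a point): Centre of the opening, level with the box's upper face, 90 mm above the counter; axes as the box. Below it, two cross ribs 12 mm wide and 12 mm high stand on the box's floor at box x = -100 and +100 mm; the scraper starts lying on them, its underside 17 mm above the counter.
- token_tin: Small aluminium tin, 52 mm diameter, 32 mm high, standing on the box's far (+x) deck near one corner (about 75 mm to the side of the box's centre line); origin under its centre. Leave alone.
- soap_bar: White bar of soap 60 x 40 x 22 mm on the box's near (-x) deck, about 70 mm to the side of the centre line; origin under its centre. Leave alone.
- peg: Wooden clothes peg, 72 x 10 x 13 mm, lying on the box's floor beside the scraper, about 80 mm from the centre line; origin under its centre. Leave alone.
- detergent: White detergent bottle, 90 mm diameter, 230 mm high, on the counter beside the box; origin under its centre. Leave alone.
- mug: White mug, 80 mm diameter, 90 mm high, on the counter beside the box; origin under its centre. Leave alone.
- brush: Hand brush lying on the counter to the robot's right of the box; origin under its middle. Leave alone.
- peg_jar: Clear jar with a steel lid, 76 mm diameter, 110 mm high, on the counter beside the box; origin under its centre. Leave alone.
- spray_can: Aluminium can with a paper label, 56 mm diameter, 170 mm high, on the counter beside the box; origin under its centre. Leave alone.

How it is judged:
By the outcome, as a careful person would: the job done as asked, in the order asked, and still so for the second after the job is handed in, while the arm keeps its last pose, push and grip.
It also fails if it takes over 40 s, if anything falls off the work surface, if the arm or the gripper's body presses on something with over 40 N, if the wrist force passes 120 N, or if a joint passes its speed limit or range.

### The arm

A 6-joint arm with a two-finger parallel gripper is mounted at the origin on the work surface. World frame = base frame: x ahead of the robot, y to its left, z up, the work surface at z = 0. Lengths are in mm, angles in rad, forces in N, time in s.
With the tool pointing down it reaches from about 350 to 975 mm from the base axis. Payload 7.1 kg.
Tool frame: the origin (TCP) lies between the finger pads; the fingertips stand 17 mm ahead of it and the grasp point (between the pads) lies 2 mm behind it; z points along the fingers, y is the line along which they close (so a half turn about z gives the same grasp; the last joint's range is limited). The gripper opens to 88 mm and grips with 3 to 60 N. Pads are 20 mm wide; open, the fingers measure 115 mm over their backs; the gripper's body (75 mm by 178 mm) begins 61 mm behind the grasp point.
Start: joints at [1.129, 0.423, 1.63, -0, 1.089, -0.019], TCP at [256.415, 569.962, 239.675] pointing down, gripper open.
Joint ranges: [-3, 3], [-0.9, 2.11], [0.09, 2.58], [-1.31, 4.45], [0.11, 2.69], [-2.54, 2.54]. Speed limits (rad/s): [2.39, 2.39, 3.01, 3.14, 3.14, 3.14].

### API

Orientations are given as a rotation vector (axis times angle).
In Python, from workcell import ctrl, imaging, workorder gives the robot as it stands (ctrl), with the cameras (imaging) and the job (workorder).
- The arm moves only by the shell command python3 jog.py 'ROWS' [OPENING]. ROWS is a JSON object whose key "rows" holds a list of rows, 1 to 5 of them, each of 6 numbers: dx, dy, dz in mm, then a rotation vector rx, ry, rz in rad; each row shifts and turns the commanded pose from where the row before left it, along the tool's axes as they then stand; what a row does not reach is not made up. A row lasts 1/12 s, in which the tool goes at most 41.7 mm and 0.125 rad, less where a joint would pass 70% of its speed; a pose out of reach is approached as far as the arm can. OPENING is the finger opening in mm, set as the command begins (- or left out keeps the last). The fingers move at their own pace and stop on an object; the grip force is fixed at half the most. Time passes only in rows, so rows that do not move let the fingers close. It prints the time, the measured TCP pose, the force, the opening and the grip force at its end. Input that does not fit is refused with a message, and nothing moves.
- ctrl.get_obs(): the state, without advancing time (a new reading comes with each control period).
- imaging.get_image(name): name is "scene" or "top" or "wrist"; returns a dict with "img" (400x640x3 uint8, red, green, blue), "fx", "fy", "cx", "cy" (pixels), "k1" (the pictures are not rectified: a ray, as slopes to the right and down, at radius r is drawn at 1 + k1 r^2 times it, then the intrinsics apply), "R" (3x3) and "t" (3): a world point X has camera coordinates R X + t. Camera axes: x right, y down, z forward; pixel columns grow to the right and rows downward; lengths in mm; the calibration is good to about 2 mm. A picture is of the moment at which its call begins. There is no depth.
- workorder.close_job(): hands the job in; it is judged then, once.
The state is a dict: "t": time; "qpos": joint angles; "qvel": joint speeds; "joint_torque": joint torques, N m; "ee_pos": TCP position; "orientation": TCP orientation; "ft_force": force on the tool from outside, world axes, zero at the start; "moment": the same for the moment, N m; "width": finger opening in mm; "grasp_force": force on a finger pad.
Only numpy, scipy, OpenCV 4.12 (cv2) and the standard library are available. Lean on these libraries where they do the work, as an engineer would, in place of code of your own. Each camera call takes 0.05 s, during which the arm holds its last target. There are 200 camera calls.

## Working session

There is one attempt and no reset: what is moved stays moved. The work goes in short steps, Python scripts to look and compute and a shell command to move; the robot and the scene stay as the last step left them, time stands still between calls to the robot, and variables do not carry over. Pictures are saved under pics/ and viewed, at most 10 in all, crops included, and the job is handed in when it is done.

```bash
ls; mkdir -p pics; python3 - <<'E'
from workcell import ctrl, imaging, workorder
import cv2
for n in("top","scene"):
    d=imaging.get_image(n); cv2.imwrite(f"pics/{n}0.png",d["img"][:,:,::-1])
    print(n,{k:(v if k!='img' else 0) for k,v in d.items()})
print(ctrl.get_obs())
E
```

```text
jog.py
pics
workcell.py
top {'img': 0, 'fx': 459.81804078100316, 'fy': 459.81804078100316, 'cx': 315.6667876319795, 'cy': 207.87793715058612, 'k1': -0.11163427035148026, 'R': array([[ 1.63402636e-02, -9.99860079e-01,  3.58031253e-03],
       [-9.81137243e-01, -1.67239053e-02, -1.92587696e-01],
       [ 1.92620625e-01, -3.65844259e-04, -9.81273235e-01]]), 't': array([ -24.4594576 ,  562.58128448, 1244.48417425])}
scene {'img': 0, 'fx': 414.2589222774971, 'fy': 414.2589222774971, 'cx': 318.0859060709192, 'cy': 199.55261033766092, 'k1': -0.009060274497933403, 'R': array([[ 0.77085039,  0.63696051, -0.00842452],
       [ 0.40761535, -0.50337335, -0.76188254],
       [-0.48952977,  0.58386349, -0.64766042]]), 't': array([-415.68093096, -154.58067387, 1673.92220217])}
{'t': 0.1, 'qpos': array([ 1.12900417e+00,  4.23750686e-01,  1.63059832e+00, -2.14303880e-05,
        1.08859520e+00, -1.90474604e-02]), 'qvel': array([ 0.00059568, -0.00245931, -0.00153721, -0.00021984,  0.0012564 ,
        0.00083657]), 'joint_torque': array([-7.38366816e-04, -5.45607698e+01, -2.74321961e+01,  6.45241700e-02,
        1.89294858e-02, -7.49895139e-05]), 'ee_pos': array([256.22259023, 569.54851358, 238.99398236]), 'orientation': array([-6.59035808e-01, -3.07139197e+00,  2.07352279e-03]), 'ft_force': array([ 1.26500263, -0.73043801,  0.00573874]), 'moment': array([-0.01239554,  0.00236447,  0.01249923]), 'grasp_force': 0.0, 'width': 88.07424870932117}
```

View pics/top0.png

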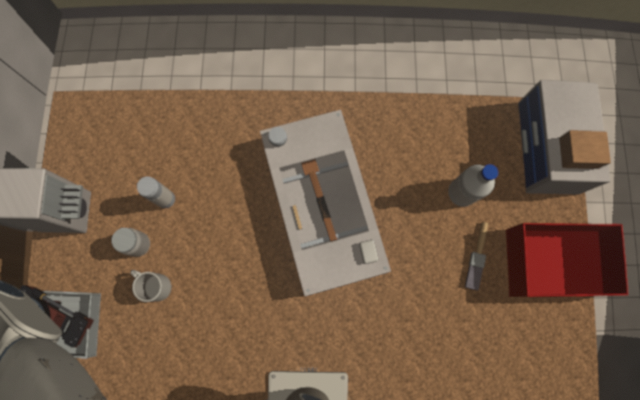

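View pics/scene0.png

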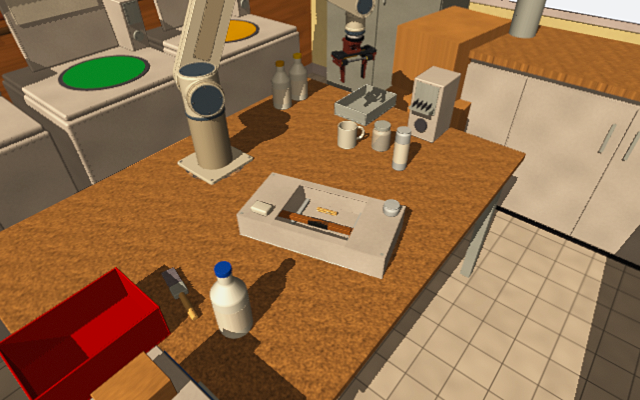

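Top: box corners about (262,130), (340,112), (388,270), (306,293); sleeve near (323,205), blade toward (311,165). Scene: sleeve near (317,224). Enlarging both.

```bash
python3 - <<'E'
import cv2
a=cv2.imread("pics/top0.png")[105:300,250:400]; b=cv2.imread("pics/scene0.png")[165:280,230:415]
cv2.imwrite("pics/topc.png",cv2.resize(a,None,fx=3,fy=3,interpolation=cv2.INTER_CUBIC))
cv2.imwrite("pics/scenec.png",cv2.resize(b,None,fx=4,fy=4,interpolation=cv2.INTER_CUBIC))
E
```

```text
(no output)
```

View pics/topc.png

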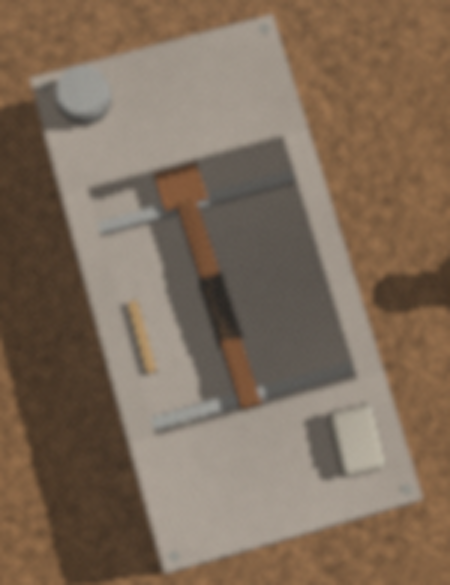

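View pics/scenec.png

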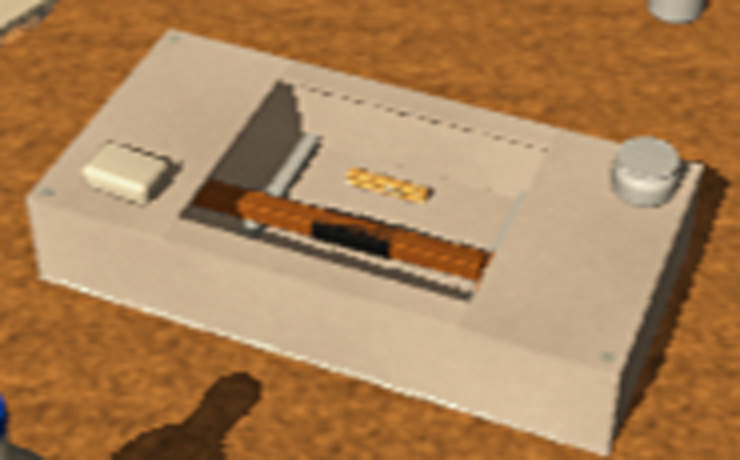

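Top crop (÷3, +250,+105): opening corners (90,188), (283,138), (353,377), (157,432); sleeve (211,276)–(230,338). Scene crop (÷4, +230,+165): opening (282,82), (549,150), (470,298), (182,215); sleeve middle about (351,234).

```bash
cat > h.py <<'E'
import numpy as np
from workcell import ctrl, imaging, workorder
from scipy.optimize import least_squares
from scipy.spatial.transform import Rotation as Ro
def proj(c,X):
    p=np.atleast_2d(X)@c["R"].T+c["t"]; s=p[:,:2]/p[:,2:]
    s=s*(1+c["k1"]*(s**2).sum(1,keepdims=True))
    return s*[c["fx"],c["fy"]]+[c["cx"],c["cy"]]
def tri(obs):  # [(cam,uv)] -> point
    r=least_squares(lambda X:np.concatenate([(proj(c,X)[0]-uv) for c,uv in obs]),[500,0,50])
    return r.x,np.abs(r.fun).max()
E
python3 - <<'E'
from h import *
T=imaging.get_image("top");S=imaging.get_image("scene")
t=lambda *p:np.array(p)/3+[250,105]
s=lambda *p:np.array(p)/4+[230,165]
ut=t((33,78),(273,16),(420,497),(163,572),(90,188),(283,138),(353,377),(157,432))
us=s((705,165),(170,30),(28,198),(549,150),(470,298),(182,215),(282,82))
P=np.array([[240,120],[240,-120],[-240,-120],[-240,120],[120,95],[120,-95],[-120,-95],[-120,95]])
ids=[0,3,2,4,5,6,7]
def W(q):
    c,n=np.cos(q[2]),np.sin(q[2]);return np.c_[P@[[c,n],[-n,c]]+q[:2],np.full(8,q[3])]
f=lambda q:np.r_[(proj(T,W(q))-ut).ravel(),(proj(S,W(q)[ids])-us).ravel()]
r=least_squares(f,[560,0,.25,90],loss='soft_l1');print("box x,y,yaw,ztop",r.x.round(3));print(f(r.x).reshape(-1,2).round(1).tolist())
X,e=tri([(T,t((220.5,307))[0]),(S,s((351,234))[0])]);print("sleeve",X,e)
# sleeve/bar pts in top at z=35
def onz(c,uv,z): return least_squares(lambda q:proj(c,[*q,z])[0]-uv,[560,0]).x
for uv in[(190,203),(211,276),(220.5,307),(230,338),(247,398)]:print(onz(T,t(uv)[0],35).round(1))
for uv in[(312,222),(390,240)]:print('S',onz(S,s(uv)[0],35).round(1))
E
```

```text
box x,y,yaw,ztop [ 5.83446e+02 -3.52010e+01  2.86000e-01  8.59500e+01]
[[-0.9, -0.5], [-0.3, -0.6], [-0.2, 0.2], [-0.4, -0.6], [-1.0, -0.6], [-0.4, -1.0], [0.7, 0.2], [-1.1, 0.4], [-0.9, 0.7], [-0.2, -0.0], [-0.7, 0.1], [-0.2, -0.3], [-0.7, 1.9], [-1.6, 1.0], [-0.6, -0.9]]
sleeve [570.42802071 -38.09034378  24.69336718] 0.20265175077742015
[671.2  -6.6]
[599. -28.]
[568.8 -37.5]
[538.8 -47. ]
[481.5 -63.7]
S [543.2 -56.1]
S [605.8 -32.5]
```

```bash
cat >> h.py <<'E'
BOX=np.array([583.4,-35.2]); YAW=.286
def target(xyz,yaw,pitch=0):   # tool x along -scraper x; pitch>0 raises the far (blade) end
    return np.array(xyz,float), (Ro.from_euler('z',yaw)*Ro.from_euler('y',-pitch)*Ro.from_matrix(np.diag([-1.,1,-1])))
def delta(xyz,yaw,pitch=0,n=1):
    o=ctrl.get_obs();R0=Ro.from_rotvec(o["orientation"]);p,R=target(xyz,yaw,pitch)
    print("dist %.0f"%np.linalg.norm(p-o["ee_pos"]),"d_tool",(R0.inv().apply(p-o["ee_pos"])/n).round(2),"rot_tool",((R0.inv()*R).as_rotvec()/n).round(4),"n",n)
E
cat > plan.py <<'E'
import numpy as np
from scipy.sparse import coo_matrix
from scipy.sparse.csgraph import dijkstra
GZ=16
def seg(a,b,n):return np.linspace(a,b,n)
bar=np.r_[seg((-170,0),(170,0),120),seg((-170,18),(110,18),100),seg((110,8),(170,8),30),seg((-170,0),(-170,18),7),seg((170,0),(170,8),4),seg((110,8),(110,18),4)]
body=np.r_[seg((-37.5,GZ+61),(37.5,GZ+61),16),seg((-37.5,GZ+61),(-37.5,GZ+200),20),seg((37.5,GZ+61),(37.5,GZ+200),20)]
def rd(p,x0,x1,z0,z1):
    dx=np.maximum(x0-p[...,0],p[...,0]-x1);dz=np.maximum(z0-p[...,1],p[...,1]-z1)
    return np.where((dx<0)&(dz<0),np.maximum(dx,dz),np.hypot(np.maximum(dx,0),np.maximum(dz,0)))
O=[(-260,-120,85,90),(120,260,85,90),(-260,-235,-50,90),(235,260,-50,90),(-300,300,-50,5),(-106,-94,0,17),(94,106,0,17)]
def clear(x,z,th):
    c,s=np.cos(th),np.sin(th);R=np.array([[c,-s],[s,c]])
    b=bar@R.T+[x,z];g=body@R.T+[x,z]
    d=min(rd(b,*o).min() for o in O)
    return min(d,rd(g,-300,300,-50,90).min()+3,rd(g,-215,-135,90,112).min())
if __name__=="__main__":
    xs=np.arange(-90,61,5);zs=np.arange(17,300,5);ts=np.arange(0,1.01,.05)
    C=np.array([[[clear(x,z,t) for t in ts] for z in zs] for x in xs])
    sh=C.shape;idx=np.arange(C.size).reshape(sh);i0=(int(round((-15+90)/5)),0,0);C[i0]=8;C[i0[0],1,0]=max(C[i0[0],1,0],4)
    for m in (9,8,7,6,5,4,3):
        ok=C>=m;ok[i0]=1;ok[i0[0],1:2,0]=1;I=[];J=[];Wt=[]
        for a in(-1,0,1):
            for b in(-1,0,1):
                for t in(-1,0,1):
                    if(a,b,t)==(0,0,0):continue
                    s=lambda k,n:(slice(max(0,-k),n-max(0,k)),slice(max(0,k),n-max(0,-k)))
                    A,B=zip(*[s(k,n) for k,n in zip((a,b,t),sh)])
                    q=ok[A]&ok[B];I.append(idx[A][q]);J.append(idx[B][q]);Wt.append((abs(a)+abs(b)+abs(t)+.1)*(1+20/np.maximum(C[B][q],1)))
        G=coo_matrix((np.concatenate(Wt),(np.concatenate(I),np.concatenate(J))),(C.size,C.size)).tocsr()
        d,p=dijkstra(G,indices=idx[i0],return_predecessors=True)
        goal=idx[i0[0],-10,0]
        if np.isfinite(d[goal]):
            k=goal;L=[]
            while k>=0:L.append(k);k=p[k]
            print("margin",m)
            for k in L[::-1]:
                a,b,t=np.unravel_index(k,sh);print(xs[a],zs[b],round(ts[t],2),C[a,b,t].round(1),end=' | ')
            break
E
python3 plan.py; echo; python3 -c "
from h import *
delta([569,-37.5,240],.29,n=20)"
```

```text
margin 8
-15 17 0.0 8.0 | -15 22 0.0 5.0 | -15 27 0.0 10.0 | -15 32 0.0 15.0 | -15 37 0.0 20.0 | -20 42 0.0 25.0 | -25 42 0.0 25.0 | -30 42 0.0 25.0 | -35 42 0.0 25.0 | -40 47 0.05 21.5 | -45 47 0.05 19.3 | -50 52 0.05 14.3 | -55 52 0.1 9.1 | -55 52 0.15 8.0 | -55 57 0.2 8.4 | -50 62 0.25 14.9 | -45 67 0.25 18.0 | -40 67 0.25 17.3 | -35 67 0.25 16.1 | -30 72 0.25 16.9 | -25 72 0.25 18.1 | -20 72 0.25 17.2 | -15 77 0.3 20.7 | -10 77 0.3 21.8 | -5 77 0.3 21.8 | 0 77 0.3 21.8 | 5 77 0.3 21.6 | 10 82 0.3 23.3 | 15 82 0.3 23.4 | 20 82 0.3 21.9 | 25 87 0.3 22.9 | 30 87 0.3 23.7 | 35 87 0.3 22.3 | 40 92 0.3 22.6 | 45 92 0.3 24.1 | 50 92 0.3 22.6 | 55 92 0.3 21.1 | 60 97 0.3 24.4 | 60 102 0.3 20.2 | 60 107 0.3 16.5 | 60 112 0.3 13.7 | 60 117 0.3 12.3 | 60 122 0.25 12.4 | 60 127 0.2 13.8 | 60 132 0.15 20.4 | 60 137 0.1 31.9 | 60 142 0.05 44.7 | 60 147 0.0 57.0 | 60 152 0.0 62.0 | 60 157 0.0 67.0 | 60 162 0.0 72.0 | 60 167 0.0 77.0 | 60 172 0.0 82.0 | 60 177 0.0 87.0 | 55 182 0.0 92.0 | 50 187 0.0 97.0 | 45 192 0.0 102.0 | 40 197 0.0 107.0 | 35 202 0.0 112.0 | 30 207 0.0 117.0 | 25 212 0.0 122.0 | 20 217 0.0 127.0 | 15 222 0.0 132.0 | 10 227 0.0 137.0 | 5 232 0.0 142.0 | 0 237 0.0 147.0 | -5 242 0.0 152.0 | -10 247 0.0 157.0 | -15 252 0.0 162.0 | 
dist 683 d_tool [-2.672e+01 -2.127e+01 -2.000e-02] rot_tool [-0.     -0.     -0.0356] n 20
```

```bash
for i in 1; do :; done
python3 jog.py '{"rows":[[-26.7, -21.3, 0, 0, 0, 0], [-26.7, -21.3, 0, 0, 0, 0], [-26.7, -21.3, 0, 0, 0, 0], [-26.7, -21.3, 0, 0, 0, 0], [-26.7, -21.3, 0, 0, 0, 0]]}' 62
python3 jog.py '{"rows":[[-26.7, -21.3, 0, 0, 0, 0], [-26.7, -21.3, 0, 0, 0, 0], [-26.7, -21.3, 0, 0, 0, 0], [-26.7, -21.3, 0, 0, 0, 0], [-26.7, -21.3, 0, 0, 0, 0]]}'
python3 jog.py '{"rows":[[-26.7, -21.3, 0, 0, 0, 0], [-26.7, -21.3, 0, 0, 0, 0], [-26.7, -21.3, 0, 0, 0, 0], [-26.7, -21.3, 0, 0, 0, 0], [-26.7, -21.3, 0, 0, 0, 0]]}'
python3 jog.py '{"rows":[[-26.7, -21.3, 0, 0, 0, 0], [-26.7, -21.3, 0, 0, 0, 0], [-26.7, -21.3, 0, 0, 0, 0], [-26.7, -21.3, 0, 0, 0, 0], [-26.7, -21.3, 0, 0, 0, 0]]}'
python3 jog.py '{"rows":[[0, 0, 0, 0, 0, -0.1], [0, 0, 0, 0, 0, -0.1], [0, 0, 0, 0, 0, -0.1], [0, 0, 0, 0, 0, -0.1], [0, 0, 0, 0, 0, -0.1]]}'
python3 jog.py '{"rows":[[0, 0, 0, 0, 0, -0.1], [0, 0, 0, 0, 0, -0.11], [0, 0, 0, 0, 0, 0], [0, 0, 0, 0, 0, 0]]}'
python3 -c "
from h import *
import cv2
delta([569,-37.5,240],.29)
d=imaging.get_image('wrist');cv2.imwrite('pics/w1.png',d['img'][:,:,::-1]);print(ctrl.get_obs()['qpos'])
np.savez('w1.npz',**{k:v for k,v in d.items() if k!='img'})"
```

```text
t: 0.62
ee_pos: [334.7, 416.6, 239.5]
orientation: [-0.658, -3.072, 0.0]
ft_force: [0.2, 0.3, 0.6]
width: 62.8
grasp_force: 0.0
t: 1.03
ee_pos: [412.9, 264.6, 239.7]
orientation: [0.659, 3.072, 0.0]
ft_force: [-0.4, 0.7, -0.1]
width: 62.0
grasp_force: 0.0
t: 1.45
ee_pos: [491.0, 112.6, 239.7]
orientation: [0.659, 3.072, 0.0]
ft_force: [-0.2, -0.4, -0.8]
width: 61.7
grasp_force: 0.0
t: 1.87
ee_pos: [569.0, -39.3, 239.6]
orientation: [-0.659, -3.071, -0.0]
ft_force: [0.4, 0.7, 0.1]
width: 61.7
grasp_force: 0.0
t: 2.28
ee_pos: [568.5, -37.8, 239.4]
orientation: [0.128, -3.139, -0.0]
ft_force: [-0.4, -0.4, -0.4]
width: 62.0
grasp_force: 0.0
t: 2.62
ee_pos: [568.5, -37.6, 239.6]
orientation: [0.445, -3.11, -0.0]
ft_force: [-0.5, -0.7, 0.6]
width: 62.2
grasp_force: 0.0
dist 1 d_tool [-0.54 -0.03 -0.44] rot_tool [ 0.0001 -0.0003 -0.006 ] n 1
[-8.69776732e-02  3.42799809e-01  1.75401142e+00  2.80512597e-06
  1.04493916e+00 -1.94155415e+00]
```

View pics/w1.png

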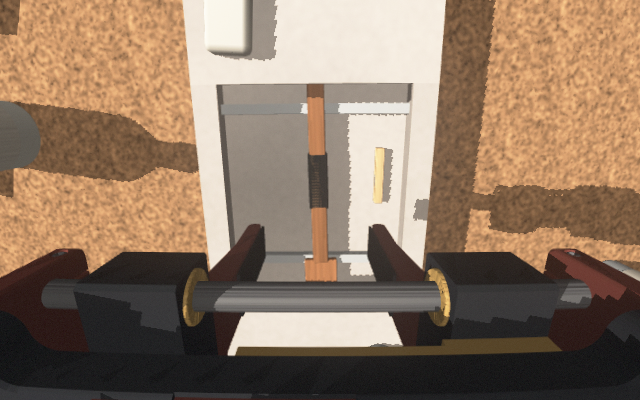

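Wrist: sleeve from (318,153) to (318,208), near opening edge at row 84 (corners (219,84), (411,84)), peg at (379,175), blade at (320,268).

```bash
python3 - <<'E'
from h import *
T=imaging.get_image("top");w=dict(np.load("w1.npz"))
print("cam",-w["R"].T@w["t"])
t=lambda *p:np.array(p)/3+[250,105]
for n,a,b in[("sl near",(230,338),(318,153)),("sl far",(211,276),(318,208)),("open near R",(353,377),(219,84)),("open near L",(157,432),(411,84))]:
    print(n,*tri([(T,t(a)[0]),(w,np.array(b))]))
def onz(c,uv,z): return least_squares(lambda q:proj(c,[*q,z])[0]-uv,[560,0]).x
for uv in[(316,95),(318,153),(317.5,180.5),(318,208),(320,250)]:print(onz(w,np.array(uv),35).round(1))
for uv in[(219,84),(411,84)]:print(onz(w,np.array(uv),90).round(1))
c,s=np.cos(YAW),np.sin(YAW)
for p in [(-120,-95),(-120,95)]:print("pred",BOX+np.array([c*p[0]-s*p[1],s*p[0]+c*p[1]]))
E
```

```text
cam [501.4070119  -56.18837914 384.8191489 ]
sl near [530.42379924 -45.46515158  84.28184668] 0.09893851219999306
sl far [591.01060235 -27.62651878  70.93965945] 0.0029777448371817172
open near R [ 493.01350551 -156.24692819   88.95720415] 0.8002371544569371
open near L [442.36024111  20.02791013  95.76472949] 0.38882909872694427
[472.3 -64.4]
[535.2 -43.7]
[567.6 -34.8]
[601.3 -24.4]
[655.7  -5.7]
[ 492.8 -155.7]
[441.3  21.7]
pred [ 495.07551051 -160.19513813]
pred [441.47328579  22.0870648 ]
```

```bash

python3 jog.py '{"rows":[[-0.5, 1, 28, 0, 0, -0.01], [0, 0, 28, 0, 0, 0], [0, 0, 28, 0, 0, 0], [0, 0, 28, 0, 0, 0], [0, 0, 0, 0, 0, 0]]}'
python3 -c "
from h import *
import cv2
d=imaging.get_image('wrist');cv2.imwrite('pics/w2.png',cv2.resize(d['img'][:300,140:500,::-1],None,fx=2,fy=2))
np.savez('w2.npz',**{k:v for k,v in d.items() if k!='img'})"
```

```text
t: 3.13
ee_pos: [565.4, -36.2, 123.0]
orientation: [0.461, -3.099, -0.003]
ft_force: [-1.2, -0.1, -1.1]
width: 61.8
grasp_force: 0.0
```

View pics/w2.png

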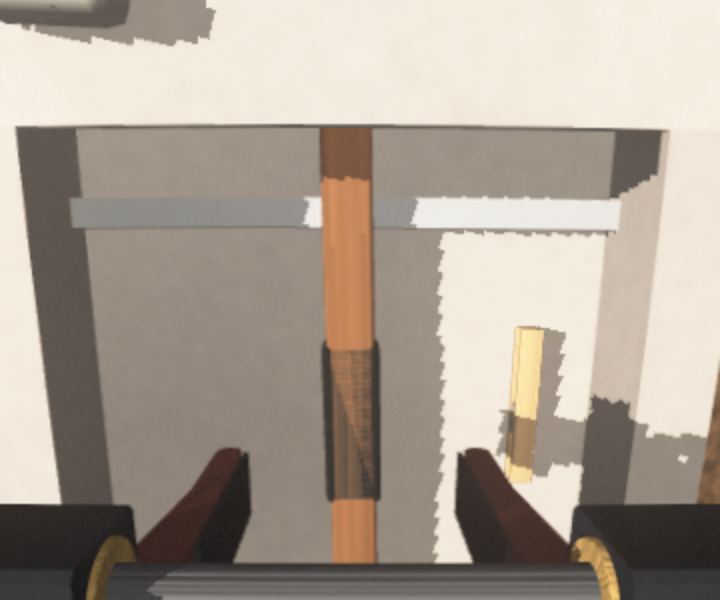

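Crop (÷2, +140): sleeve near end (351,345), far end (353,498), mid-axis (352,422); near opening edge row 127, its corners (17,127) and (667,130).

```bash
python3 - <<'E'
from h import *
w1=dict(np.load("w1.npz"));w=dict(np.load("w2.npz"))
g=lambda a,b:np.array([a/2+140,b/2])
for n,a,b in[("sl near",(318,153),(351,345)),("sl far",(318,208),(353,498)),("open R",(219,84),(17,127)),("open L",(411,84),(667,130))]:
    print(n,*tri([(w1,np.array(a)),(w,g(*b))]))
def onz(c,uv,z): return least_squares(lambda q:proj(c,[*q,z])[0]-uv,[560,0]).x
for uv in[(346,160),(351,345),(352,421.5),(353,498),(354,550)]:print(onz(w,g(*uv),35).round(1))
for uv in[(17,127),(667,130)]:print(onz(w,g(*uv),90).round(1))
delta([569,-35,90],.30)
E
```

```text
sl near [534.42403477 -44.46998049  44.48493812] 0.41534066191076136
sl far [602.98122873 -23.27275971  28.50196492] 0.3988558329478451
open R [ 494.02635062 -152.58710314   99.4761263 ] 1.0272031918437108
open L [442.50177712  19.77632881  96.74690864] 0.20050885742588775
[468.6 -66.5]
[536.  -44.2]
[566.9 -34.4]
[600.1 -23.9]
[624.1 -16.2]
[ 494.1 -158.1]
[440.2  22.7]
dist 36 d_tool [-2.67  0.59 35.41] rot_tool [ 0.0022 -0.0054 -0.0044] n 1
```

```bash

python3 jog.py '{"rows":[[-2.5, 0, 22, 0, -0.003, -0.008], [0, 0, 22, 0, 0, 0], [0, 0, 22, 0, 0, 0], [0, 0, 15, 0, 0, 0], [0, 0, 0, 0, 0, 0]]}'
python3 -c "
from h import *
delta([568.2,-35.3,30],.305)"
```

```text
t: 3.6
ee_pos: [570.8, -35.7, 45.9]
orientation: [-0.476, 3.104, 0.001]
ft_force: [-0.5, -0.8, 0.4]
width: 62.0
grasp_force: 0.0
dist 16 d_tool [ 2.41  1.16 15.88] rot_tool [ 0.0008  0.001  -0.0008] n 1
```

```bash

python3 jog.py '{"rows":[[1.2, 0.5, 4, 0, 0, 0], [1.2, 0.5, 4, 0, 0, 0], [0, 0, 4, 0, 0, 0], [0, 0, 3, 0, 0, 0], [0, 0, 0, 0, 0, 0]]}'
python3 jog.py '{"rows":[[0, 0, 0, 0, 0, 0], [0, 0, 0, 0, 0, 0], [0, 0, 0, 0, 0, 0], [0, 0, 0, 0, 0, 0], [0, 0, 0, 0, 0, 0]]}' 10
python3 jog.py '{"rows":[[0, 0, 0, 0, 0, 0], [0, 0, 0, 0, 0, 0], [0, 0, 0, 0, 0, 0], [0, 0, 0, 0, 0, 0]]}'
python3 -c "
from h import *
delta([568.2,-35.3,30],.305)"
```

```text
t: 4.02
ee_pos: [568.9, -35.5, 31.8]
orientation: [-0.477, 3.102, 0.001]
ft_force: [-0.2, -0.0, 0.1]
width: 61.7
grasp_force: 0.0
t: 4.43
ee_pos: [568.9, -35.5, 31.8]
orientation: [-0.477, 3.102, 0.001]
ft_force: [-0.9, -0.6, -0.0]
width: 32.2
grasp_force: 0.0
t: 4.77
ee_pos: [568.9, -35.5, 31.7]
orientation: [-0.477, 3.102, 0.001]
ft_force: [0.1, 0.2, 1.5]
width: 23.5
grasp_force: 30.0
dist 2 d_tool [0.59 0.37 1.73] rot_tool [-0.      0.0031  0.0002] n 1
```

```bash
cat >> h.py <<'E'
def sc(x,z,th,n=1,Y=4,yaw=.305,TX=.6,TZ=14.7):
    c,s=np.cos(YAW),np.sin(YAW);u=TX*np.cos(th)-TZ*np.sin(th)+x;w=z+TX*np.sin(th)+TZ*np.cos(th)
    delta([BOX[0]+c*u-s*Y,BOX[1]+s*u+c*Y,w],yaw,th,n)
E
python3 jog.py '{"rows":[[0, 0, -4, 0, 0, 0], [0, 0, -5, 0, 0, 0], [0, 0, -5, 0, 0, 0], [0, 0, -6, 0, 0, 0], [0, 0, 0, 0, 0, 0]]}'
python3 jog.py '{"rows":[[0, 0, -3, 0, 0, 0], [0, 0, -2, 0, 0, 0], [0, 0, 0, 0, 0, 0], [0, 0, 0, 0, 0, 0]]}'
python3 -c "
from h import *
import cv2
sc(-30,42,0);sc(-55,52,.12)
d=imaging.get_image('scene');cv2.imwrite('pics/s2.png',cv2.resize(d['img'][165:280,230:415,::-1],None,fx=4,fy=4,interpolation=2))
print(ctrl.get_obs()['moment'],ctrl.get_obs()['ft_force'])"
```

```text
t: 5.18
ee_pos: [569.6, -35.6, 53.1]
orientation: [-0.477, 3.1, -0.0]
ft_force: [0.3, 1.0, -2.7]
width: 23.7
grasp_force: 30.0
t: 5.52
ee_pos: [568.7, -35.5, 56.7]
orientation: [-0.477, 3.102, 0.001]
ft_force: [-0.1, 0.1, -2.0]
width: 23.9
grasp_force: 30.0
dist 15 d_tool [15.23  0.46 -0.02] rot_tool [-0.0001  0.0031  0.0002] n 1
dist 43 d_tool [ 41.96   0.98 -10.07] rot_tool [-1.000e-04 -1.169e-01  3.000e-04] n 1
[0.05100542 0.01386804 0.04893653] [-0.61308847  0.37698924 -1.93835614]
```

View pics/s2.png

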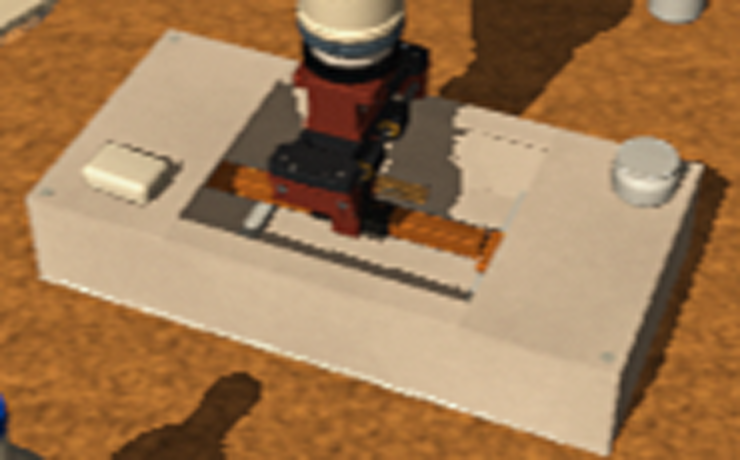

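Scraper held, level and clear of the ribs. Now shift toward the near wall and begin to tip the blade end up.

```bash

python3 jog.py '{"rows":[[8, 0, 0, 0, 0, 0], [9, 0, -1, 0, -0.01, 0], [9, 0, -2, 0, -0.02, 0], [9, 0.5, -2, 0, -0.02, 0], [0, 0, 0, 0, 0, 0]]}'
python3 jog.py '{"rows":[[0, 0, 0, 0, 0, 0], [0, 0, 0, 0, 0, 0]]}'
python3 -c "
from h import *
sc(-55,52,.12);sc(-55,57,.2)
o=ctrl.get_obs();print(o['moment'],o['ft_force'])"
```

```text
t: 5.98
ee_pos: [531.4, -45.9, 60.8]
orientation: [-0.469, 3.056, 0.014]
ft_force: [-1.1, -0.2, -2.6]
width: 23.8
grasp_force: 30.0
t: 6.15
ee_pos: [535.4, -45.8, 61.4]
orientation: [-0.469, 3.053, 0.012]
ft_force: [0.7, -0.5, -2.0]
width: 23.8
grasp_force: 30.0
dist 9 d_tool [ 6.86  0.73 -5.67] rot_tool [-0.0003 -0.0667 -0.    ] n 1
dist 13 d_tool [  7.77   0.75 -10.59] rot_tool [-0.0003 -0.1467 -0.    ] n 1
[0.04291495 0.0496952  0.06907926] [ 0.70904104 -0.50375262 -1.97924319]
```

```bash

python3 jog.py '{"rows":[[3, 0.3, -2, 0, -0.022, 0], [3, 0.3, -2, 0, -0.022, 0], [1, 0, -1.7, 0, -0.022, 0], [0, 0, 0, 0, 0, 0], [0, 0, 0, 0, 0, 0]]}'
python3 -c "
from h import *
sc(-55,57,.2);sc(-50,62,.25)
o=ctrl.get_obs();print(o['moment'],o['ft_force'])"
```

```text
t: 6.57
ee_pos: [528.3, -47.3, 66.5]
orientation: [-0.459, 2.989, 0.027]
ft_force: [0.4, -0.4, -2.0]
width: 24.1
grasp_force: 30.0
dist 5 d_tool [ 0.47  0.07 -5.14] rot_tool [-0.0002 -0.0812  0.0001] n 1
dist 10 d_tool [-4.35 -0.01 -9.47] rot_tool [-2.000e-04 -1.312e-01  1.000e-04] n 1
[0.04744439 0.05043231 0.0316245 ] [ 0.37832269 -0.3598044  -2.03575876]
```

```bash

python3 jog.py '{"rows":[[0, 0, -2.6, 0, -0.04, 0], [0, 0, -2.6, 0, -0.04, 0], [-2, 0, -2.3, 0, -0.025, 0], [-2.5, 0, -2.2, 0, -0.025, 0], [0, 0, 0, 0, 0, 0]]}'
python3 jog.py '{"rows":[[0, 0, 0, 0, 0, 0], [0, 0, 0, 0, 0, 0]]}'
python3 -c "
from h import *
import cv2
sc(-40,67,.25);sc(-15,76,.3)
d=imaging.get_image('scene');cv2.imwrite('pics/s3.png',cv2.resize(d['img'][140:280,230:415,::-1],None,fx=4,fy=4,interpolation=2))
o=ctrl.get_obs();print(o['moment'],o['ft_force'])"
```

```text
t: 6.98
ee_pos: [530.8, -46.4, 77.0]
orientation: [-0.44, 2.861, 0.055]
ft_force: [-0.5, -0.3, -1.9]
width: 23.7
grasp_force: 30.0
t: 7.15
ee_pos: [531.0, -46.4, 76.9]
orientation: [-0.441, 2.862, 0.055]
ft_force: [-0.1, 0.4, -1.8]
width: 24.0
grasp_force: 30.0
dist 11 d_tool [-11.13  -0.25  -1.82] rot_tool [-0.     -0.0015  0.0006] n 1
dist 37 d_tool [-36.84  -0.72  -4.4 ] rot_tool [-0.     -0.0515  0.0006] n 1
[-0.00298665  0.17080106  0.0275092 ] [-0.10165008  0.72658208 -0.92513829]
```

View pics/s3.png

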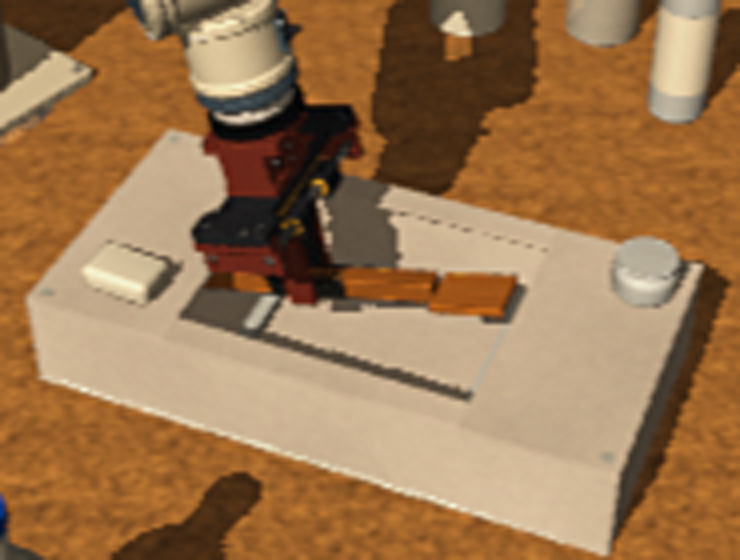

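Blade end (about (515,290) in the crop) stands up through the opening, clear of the far deck edge; soap and tin untouched. Draw it out slantwise.

```bash

python3 jog.py '{"rows":[[-8, 0, -1.5, 0, -0.01, 0], [-10, 0, -1, 0, -0.015, 0], [-10, -0.3, -1, 0, -0.015, 0], [-9, -0.3, -1, 0, -0.01, 0], [0, 0, 0, 0, 0, 0]]}'
python3 jog.py '{"rows":[[0, 0, 0, 0, 0, 0], [0, 0, 0, 0, 0, 0]]}'
python3 -c "
from h import *
sc(20,83,.3);sc(60,97,.3);sc(75,105,.3)
from plan import clear
for q in[(60,97,.3),(75,105,.3),(75,115,.3),(85,105,.3),(85,115,.3),(75,125,.25),(85,125,.25),(85,110,.2),(85,130,.1)]:print(q,clear(*q).round(1))
o=ctrl.get_obs();print(o['moment'],o['ft_force'],o['qpos'])"
```

```text
t: 7.62
ee_pos: [566.1, -36.5, 92.3]
orientation: [-0.432, 2.808, 0.064]
ft_force: [0.0, 0.7, -1.8]
width: 23.6
grasp_force: 30.0
t: 7.78
ee_pos: [563.3, -36.5, 91.0]
orientation: [-0.433, 2.813, 0.065]
ft_force: [-0.2, 0.1, -2.9]
width: 23.9
grasp_force: 30.0
dist 36 d_tool [-36.12  -1.11   4.57] rot_tool [ 0.0003 -0.0015  0.0004] n 1
dist 79 d_tool [-78.46  -1.88   2.95] rot_tool [ 0.0003 -0.0015  0.0004] n 1
dist 95 d_tool [-95.15  -2.17  -0.28] rot_tool [ 0.0003 -0.0015  0.0004] n 1
(60, 97, 0.3) 24.4
(75, 105, 0.3) 27.6
(75, 115, 0.3) 27.4
(85, 105, 0.3) 24.7
(85, 115, 0.3) 34.2
(75, 125, 0.25) 27.6
(85, 125, 0.25) 37.3
(85, 110, 0.2) 26.6
(85, 130, 0.1) 42.6
[-0.02359104  0.2530593  -0.04569982] [-0.2375738   0.08063239 -2.88963309] [-0.15356728  0.48925625  2.02821549  0.36189962  0.37738875 -2.35047181]
```

```bash

python3 jog.py '{"rows":[[-8, -0.3, 1, 0, 0, 0], [-10, -0.3, 1, 0, 0, 0], [-10, -0.3, 1, 0, 0, 0], [-10, -0.3, 1, 0, 0, 0], [0, 0, 0, 0, 0, 0]]}'
python3 jog.py '{"rows":[[0, 0, 0, 0, 0, 0], [0, 0, 0, 0, 0, 0]]}'
python3 -c "
from h import *
sc(80,108,.3)
o=ctrl.get_obs();print(o['moment'],o['ft_force'],o['qpos'])"
```

```text
t: 8.2
ee_pos: [602.9, -26.2, 99.6]
orientation: [-0.433, 2.809, 0.064]
ft_force: [0.3, 0.0, -3.4]
width: 23.3
grasp_force: 30.0
t: 8.37
ee_pos: [599.3, -26.3, 98.2]
orientation: [-0.433, 2.813, 0.066]
ft_force: [-0.6, 0.4, -3.0]
width: 23.6
grasp_force: 30.0
dist 63 d_tool [-62.93  -1.16  -5.82] rot_tool [ 0.0005 -0.0017  0.0004] n 1
[0.01179825 0.26087582 0.00783678] [-0.58019781  0.42681522 -2.98516058] [-0.1236141   0.51063239  1.95100801  0.30217804  0.42459568 -2.25976041]
```

```bash

python3 -c "
from h import *
import cv2
d=imaging.get_image('scene');cv2.imwrite('pics/s4.png',cv2.resize(d['img'][120:280,230:415,::-1],None,fx=3.7,fy=3.7,interpolation=2))
o=ctrl.get_obs();print(o['moment'],o['ft_force'])"
```

```text
[0.0050369  0.26901031 0.01972579] [ 0.5406395   0.27556216 -1.61078503]
```

View pics/s4.png

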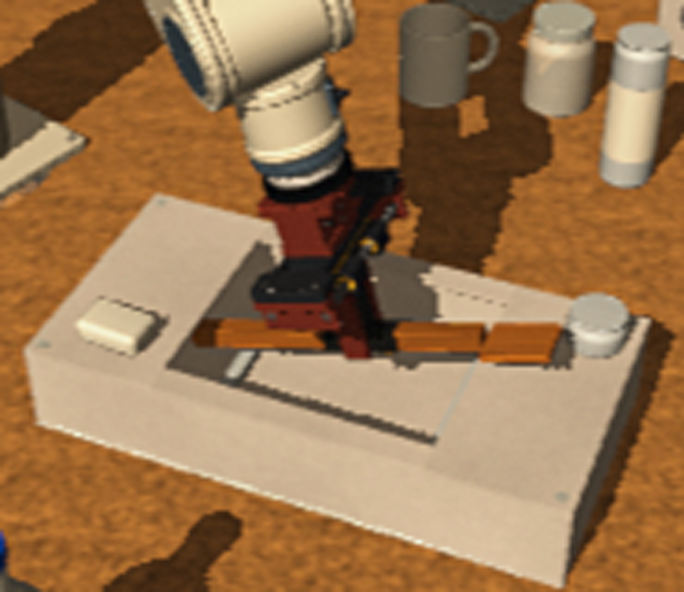

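```bash

python3 -c "
from h import *
S=imaging.get_image('scene');o=ctrl.get_obs()
R=Ro.from_rotvec(o['orientation']);M=np.diag([-1.,1,-1])
for p in [(170,-22,8),(170,22,8),(170,-22,0),(110,-22,8),(-130,-10,18)]:
    q=np.array(p)-[.6,0,14.7]
    X=o['ee_pos']+R.apply(M@q);print(p,X.round(),((proj(S,X)[0]-[230,120])*3.7).round(1))"
```

```text
(170, -22, 8) [762.   2. 141.] [543.2 354.3]
(170, 22, 8) [749.  44. 141.] [558.2 320. ]
(170, -22, 0) [764.   2. 134.] [545.3 362.1]
(110, -22, 8) [707. -15. 124.] [472.7 352.7]
(-130, -10, 18) [482. -74.  63.] [222.2 329.6]
```

Pitch matches the prediction (no slip); blade is above the far deck beside the tin, clear of it. Continue.

```bash

python3 jog.py '{"rows":[[-10, -0.3, -1, 0, 0, 0], [-13, -0.3, -1, 0, 0, 0], [-13, -0.3, -1, 0, 0, 0], [-13, -0.3, -1.5, 0, 0, 0], [-13, 0, -1.5, 0, 0, 0]]}'
python3 jog.py '{"rows":[[0, 0, 0, 0, 0, 0], [0, 0, 0, 0, 0, 0], [0, 0, 0, 0, 0, 0]]}'
python3 -c "
from h import *
sc(80,125,.25); sc(80,150,.1); sc(80,160,0)
from plan import clear
for q in[(80,108,.3),(80,125,.25),(80,150,.1)]:print(q,clear(*q).round(1))
o=ctrl.get_obs();print(o['moment'],o['ft_force'],o['qpos'])"
```

```text
t: 8.88
ee_pos: [655.8, -10.3, 123.0]
orientation: [-0.432, 2.812, 0.065]
ft_force: [0.3, -0.2, -2.2]
width: 24.1
grasp_force: 30.0
t: 9.13
ee_pos: [654.0, -10.4, 121.9]
orientation: [-0.433, 2.814, 0.066]
ft_force: [-0.7, 0.2, -2.3]
width: 23.7
grasp_force: 30.0
dist 18 d_tool [ -7.27   0.04 -16.05] rot_tool [0.0006 0.0477 0.0002] n 1
dist 43 d_tool [-1.677e+01  1.000e-02 -3.959e+01] rot_tool [0.0006 0.1977 0.0002] n 1
dist 53 d_tool [-2.112e+01 -1.000e-02 -4.873e+01] rot_tool [5.000e-04 2.977e-01 2.000e-04] n 1
(80, 108, 0.3) 29.0
(80, 125, 0.25) 32.4
(80, 150, 0.1) 52.9
[-0.04576244  0.29754497  0.01695231] [-0.65096098  0.16047146 -2.3093846 ] [-0.08411545  0.52872763  1.82483649  0.22587443  0.52270224 -2.14108576]
```

```bash

python3 jog.py '{"rows":[[-4, 0, -11, 0, 0, 0], [-6, 0, -20, 0, 0, 0], [-6, 0, -20, 0, 0, 0], [-6, 0, -20, 0, 0, 0], [-6, 0, -20, 0, 0, 0]]}'
python3 jog.py '{"rows":[[0, 0, -10, 0, 0.04, 0], [0, 0, -6, 0, 0.05, 0], [0, 0, 0, 0, 0.05, 0], [0, 0, 0, 0, 0.05, 0], [0, 0, 0, 0, 0.05, 0]]}'
python3 jog.py '{"rows":[[0, 0, 0, 0, 0.04, 0], [0, 0, 0, 0, 0.018, 0], [0, 0, 0, 0, 0, 0], [0, 0, 0, 0, 0, 0]]}'
python3 -c "
from h import *
sc(0,235,0)
o=ctrl.get_obs();print(o['moment'],o['ft_force'],o['qpos'])"
```

```text
t: 9.55
ee_pos: [654.0, -10.6, 218.9]
orientation: [-0.432, 2.813, 0.065]
ft_force: [1.1, 0.4, -2.6]
width: 24.0
grasp_force: 30.0
t: 9.97
ee_pos: [650.0, -12.2, 234.2]
orientation: [-0.468, 3.049, 0.012]
ft_force: [0.1, -0.0, -1.8]
width: 23.9
grasp_force: 30.0
t: 10.3
ee_pos: [650.2, -11.8, 232.9]
orientation: [-0.477, 3.104, 0.001]
ft_force: [-0.4, -0.6, -1.0]
width: 24.1
grasp_force: 30.0
dist 72 d_tool [ 70.04   1.74 -16.89] rot_tool [0.0001 0.0013 0.0001] n 1
[0.0321126  0.01058668 0.05535045] [-0.40392839 -0.58525865 -0.96171732] [-3.67218333e-02  4.66696235e-01  1.57669544e+00  6.64957503e-04
  1.09698132e+00 -1.91289277e+00]
```

Now centre it over the box, let it settle and check.

```bash

python3 jog.py '{"rows":[[8, 0, -3, 0, 0, 0], [18, 0.5, -4, 0, 0, 0], [18, 0.5, -4, 0, 0, 0], [18, 0.5, -4, 0, 0, 0], [8, 0, -2, 0, 0.001, 0]]}'
python3 jog.py '{"rows":[[0, 0, 0, 0, 0, 0], [0, 0, 0, 0, 0, 0], [0, 0, 0, 0, 0, 0], [0, 0, 0, 0, 0, 0], [0, 0, 0, 0, 0, 0]]}'
python3 jog.py '{"rows":[[0, 0, 0, 0, 0, 0], [0, 0, 0, 0, 0, 0], [0, 0, 0, 0, 0, 0], [0, 0, 0, 0, 0, 0], [0, 0, 0, 0, 0, 0]]}'
python3 -c "
from h import *
import cv2
S=imaging.get_image('scene');d=S['img'];cv2.imwrite('pics/s5.png',cv2.resize(d[90:280,220:430,::-1],None,fx=3,fy=3,interpolation=2))
sc(0,235,0);o=ctrl.get_obs();print(o['qvel'].round(4))
R=Ro.from_rotvec(o['orientation']);M=np.diag([-1.,1,-1])
for p in [(170,-22,8),(170,22,8),(110,-22,8),(-170,-10,18),(-170,-10,0)]:
    X=o['ee_pos']+R.apply(M@(np.array(p)-[.6,0,14.7]));print(p,X.round(),((proj(S,X)[0]-[220,90])*3).round(1))"
```

```text
t: 10.72
ee_pos: [580.5, -32.0, 250.4]
orientation: [0.476, -3.104, -0.0]
ft_force: [-0.6, 0.3, -2.6]
width: 24.0
grasp_force: 30.0
t: 11.13
ee_pos: [583.8, -31.2, 249.6]
orientation: [0.478, -3.105, -0.0]
ft_force: [0.2, -0.1, -1.0]
width: 23.5
grasp_force: 30.0
t: 11.55
ee_pos: [583.3, -31.3, 249.8]
orientation: [0.478, -3.105, -0.0]
ft_force: [-0.1, 0.0, -2.1]
width: 23.8
grasp_force: 30.0
dist 1 d_tool [0.41 0.28 0.17] rot_tool [ 0.     -0.0001  0.0002] n 1
[-0.0009  0.0001  0.0026  0.0002 -0.0009 -0.0007]
(170, -22, 8) [751.  -1. 243.] [468.2 293.1]
(170, 22, 8) [738.  41. 243.] [481.  266.1]
(110, -22, 8) [694. -19. 243.] [406.3 278.5]
(-170, -10, 18) [424. -92. 253.] [145.  200.9]
(-170, -10, 0) [424. -92. 235.] [146.6 215.6]
```

View pics/s5.png

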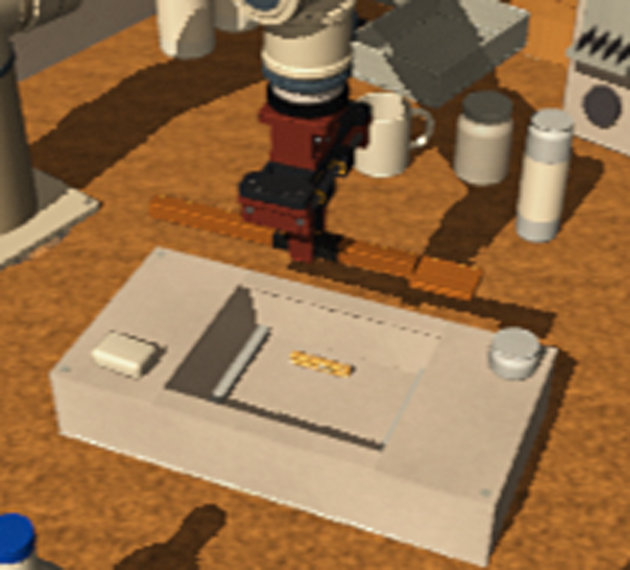

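The scraper hangs level (ends at (150,208) and (478,280), within a few crop pixels of where a level bar would be), about 145 mm above the box. Soap, tin and peg are in place.

```bash
python3 -c "
from workcell import ctrl, imaging, workorder
print(workorder.close_job())"
```

```text
the job is handed in; nothing more can be done
None
```

The scraper came out slantwise, blade end first. I handed the job in at about 11.6 s with it gripped by the sleeve, level and still about 145 mm above the box, and saw nothing else disturbed in the last scene picture.

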